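# Release the carousel brake and hold the marked driver at the front

## Task

The clear screwdriver carousel is locked by the red torque knob beside it: first turn that knob clockwise until it clicks past its detent and the brake lets go, without forcing the carousel round while it is still locked. Then turn the carousel until the driver with the orange end cap stands at the front, in line with the blue pointer on the base, and finish while still gripping the carousel there so that it is held still. Do not push the other things on the bench about.

Things in the scene. Friction and masses are not known exactly. Their poses are not given: they have to be found in the camera images.
- stand: fixed grey base, a disc of radius 110 mm, 20 mm high; origin under its centre on the bench, on the carousel's vertical turning axis. A blue arrow block (24 mm high) at its own -x, reaching 144 mm from the axis, marks the front. At its own (0, -165 mm) a turret (radius 28, 75 mm high) carries the red brake knob. The stand may be turned by up to 0.45 rad.
- carousel: clear turntable, radius 95 mm, upper disc's top 70 mm above the bench; origin on the turning axis, 28 mm up. Five upright screwdrivers fixed in it, 70 mm from the axis, 72 deg apart: round handles 28 mm wide, 70 to 135 mm up. The one at its own -x is marked (orange cap, others all teal). Locked (12 mm of play at the handles) until released, then turns either way (0.04 N m friction).
- marked_driver (a point): point on the axis of the marked (orange-capped) driver's handle, 20 mm below its top, 115 mm above the bench; a good height for the TCP to grip it. The handle turns with the carousel: a gripper that keeps its yaw rolls off it after a long arc, so turn the wrist along or take it in several grasps. Axes as the carousel's.
- front_place (a point): point fixed on the stand where marked_driver must come: 70 mm from the turning axis towards the blue pointer, 115 mm above the bench. Axes as the stand's.
- knob_grip (a point): point on the red brake knob's vertical turning axis, 106 mm above the bench, a good TCP height. The grip is a bar along the knob's own x, 44 mm long, 14 mm wide, 83 to 111 mm above the bench, over a round skirt of radius 26 mm. Axes turn with the knob; at joint value 0 they are the stand's.
- brake_knob (a joint): angle of the brake knob, rad: 0 to 0.3 = braked, growing clockwise seen from above to an end stop at 1.3. A sprung detent resists from 0.25 to 0.6 with up to about 0.2 N m, then clicks over and pushes the knob on to about 0.9; past 0.8 it counts as clicked, and further up to the stop is fine. It stays where it is left.
- torch: loose black plastic inspection torch lying flat, 150 x 42 x 32 mm, origin under its middle; bystander
- pipe_bender: loose aluminium pipe bender lying flat, about 305 x 110 x 28 mm: origin under its round former (radius 45 mm), its two handles run 260 mm towards its own -x; bystander
- steel_grips: loose steel grips (pliers) lying flat, 185 x 65 x 14 mm, origin under the pivot, jaws towards its own +x; bystander
- fittings_tray: loose blue open tray of copper fittings, 85 x 120 x 35 mm, origin under its centre; bystander
- screw_jar: loose closed jar with a black cap, 60 mm across, 75 mm high, origin under its centre; bystander
- tape_measure: loose yellow tape measure standing on edge, 75 x 36 x 60 mm, origin under its centre; bystander

How it is judged:
By the outcome, as a careful person would: the job done as asked, in the order asked, and still so for the second after the job is handed in, while the arm keeps its last pose, push and grip.
It also fails if it takes over 58 s, if anything falls off the work surface, if the arm or the gripper's body presses on something with over 40 N, if the wrist force passes 120 N, or if a joint passes its speed limit or range.

## Robot

A 6-joint arm with a two-finger parallel gripper is mounted at the origin on the work surface. World frame = base frame: x ahead of the robot, y to its left, z up, the work surface at z = 0. Lengths are in m, angles in rad, forces in N, time in s.
With the tool pointing down it reaches from about 0.35 to 0.725 m from the base axis. Payload 6 kg.
Tool frame: the origin (TCP) lies between the finger pads, 19 mm behind the fingertips; this is the grasp point; z points along the fingers, y is the direction in which the jaws open and shut (so a half turn about z gives the same grasp; the last joint's range is limited). The gripper opens to 85 mm and grips with 20 to 120 N. Pads are 22 mm wide; open, the fingers measure 114 mm over their backs; the gripper's body (76 mm by 85 mm) begins 54 mm behind the grasp point. The pads swing forward as they close: fully open they stand 13 mm farther back than shut.
Start: joints at [1.551, 0.04, 0.085, 0, -1.615, -0.334], TCP at [0.208, 0.563, 0.25] pointing down, gripper open.
Joint ranges: [-2.56, 2.56], [-1.29, 2.01], [-1.08, 1.49], [-3.29, 1.98], [-2.81, -0.18], [-2.99, 2.99]. Speed limits (rad/s): [2.57, 2.57, 3.01, 3.14, 3.14, 3.14].

## Interface

Orientations are given as a 3x3 rotation matrix whose columns are the frame's x, y, z axes.
In Python, from cell import bot gives the robot as it stands.
- The arm moves only by the tool step_arm, never from a script. Its argument "steps" is a list of rows, each an object of numbers: "fingers": the closure in counts, from 0 (fully open) to 255 (shut); "dx", "dy", "dz": the shift along the tool's x, y, z in units of 300 mm (1.0 is 300 mm); "spin": the turn about the tool's z in units of 1.5 rad (1.0 is 1.5 rad). In form: [{"fingers": .., "dx": .., "dy": .., "dz": .., "spin": ..}, ...]. A call has exactly 8 rows; each row is the pose to reach, as a shift and turn from the pose commanded when the call began, along the tool's axes at that moment; what a row does not reach only later rows make up. A row lasts 1/10 s, in which the tool goes at most 50 mm and 8.59 degrees, less where a joint would pass 70% of its speed; a pose out of reach is approached as far as the arm can. A call with a number of a shift or a turn outside -1 to 1 is refused whole. A call with a gripper value outside its range is refused whole. The fingers move at their own pace and stop on an object; the grip force is fixed at half the most. Time passes only in rows, so rows that repeat a pose let the fingers close, or fill a call up. It gives the time, the measured TCP pose, the force and the opening at its end, in the units of the state.
- bot.read_state(): the state, without advancing time (a new reading comes with each control period).
- bot.camera(name): name is "scene" or "top"; returns a dict with "image" (384x512x3 uint8, red, green, blue), "K" (3x3 intrinsics, pixels), "R" (3x3) and "t" (3): a world point X has camera coordinates R X + t. Camera axes: x right, y down, z forward; pixel columns grow to the right and rows downward; lengths in m; the calibration is good to about 2 mm. A picture is of the moment at which its call begins. There is no depth.
- bot.close_job(): hands the job in, once; it reports no verdict.
The state is a dict: "time_s": time; "joints": joint angles; "dq": joint speeds; "joint_efforts": joint torques, N m; "ee_pos": TCP position; "eef_rot": TCP orientation; "wrist_force": force on the tool from outside, world axes, zero at the start; "ft_torque": the same for the moment, N m; "width": finger opening in m.
Only numpy, scipy, OpenCV 4.12 (cv2) and the standard library are available. Lean on these libraries where they do the work, as an engineer would, in place of code of your own. Each camera call takes 0.05 s, during which the arm holds its last target. There are 200 camera calls.

## Working session

There is one attempt and no reset: what is moved stays moved. The work goes in short steps, Python scripts to look and compute and a tool call to move; the robot and the scene stay as the last step left them, time stands still between calls to the robot, and variables do not carry over. Pictures are saved under pics/ and viewed, about 8 in all and at most 12, crops included, and the job is handed in when it is done.

Besides the shell and the picture viewer there is one more tool, called after "Emit:" as name(argument=value, ...), one argument or row to a line, values as JSON. step_arm: Moves the arm, as the interface text tells. Shifts and turns lie within -1 to 1; 1 stands for 300 mm of shift or 1.5 rad of turn. Its arguments: {"type":"object","properties":{"steps":{"type":"array","items":{"type":"object","properties":{"fingers":{"type":"number"},"dx":{"type":"number"},"dy":{"type":"number"},"dz":{"type":"number"},"spin":{"type":"number"}}}}},"required":["steps"]}

```bash
mkdir -p pics; ls
python3 - <<'E'
from cell import bot
import cv2,numpy as np
s=bot.read_state();print({k:np.round(v,3).tolist() for k,v in s.items()})
for n in("scene","top"):
    c=bot.camera(n);cv2.imwrite(f"pics/{n}0.png",c["image"][...,::-1]);print(n,c["K"].tolist(),np.round(c["R"],4).tolist(),c["t"].tolist())
a=np.vstack([cv2.imread("pics/top0.png"),]);cv2.imwrite("pics/t0.png",cv2.resize(a,(800,600)))
cv2.imwrite("pics/s0.png",cv2.resize(cv2.imread("pics/scene0.png"),(800,600)))
E
```

```text
pics
{'time_s': 0.0, 'joints': [1.551, 0.041, 0.084, -0.0, -1.616, -0.334], 'dq': [0.001, -0.0, 0.001, 0.0, -0.001, -0.002], 'joint_efforts': [0.001, -36.821, 34.742, 6.932, -0.005, 0.0], 'ee_pos': [0.208, 0.563, 0.249], 'eef_rot': [[0.938, -0.346, -0.001], [-0.346, -0.938, -0.002], [0.0, 0.002, -1.0]], 'wrist_force': [0.358, -0.232, 0.23], 'ft_torque': [0.014, 0.03, -0.003], 'width': 0.085}
scene [[420.19480372632415, 0.0, 259.5335277961987], [0.0, 420.19480372632415, 195.7632371751431], [0.0, 0.0, 1.0]] [[-0.7461, 0.6656, 0.0163], [0.3962, 0.4635, -0.7926], [-0.5351, -0.5849, -0.6095]] [0.38903368198301413, -0.18776903137532244, 1.6733819652130726]
top [[425.97578028013896, 0.0, 249.28745139155492], [0.0, 425.97578028013896, 197.47870992719325], [0.0, 0.0, 1.0]] [[0.009, -0.9999, -0.005], [-0.9856, -0.008, -0.1688], [0.1688, 0.0065, -0.9856]] [0.0329606591564636, 0.5692198651947618, 1.1859550317581464]
```

View pics/t0.png

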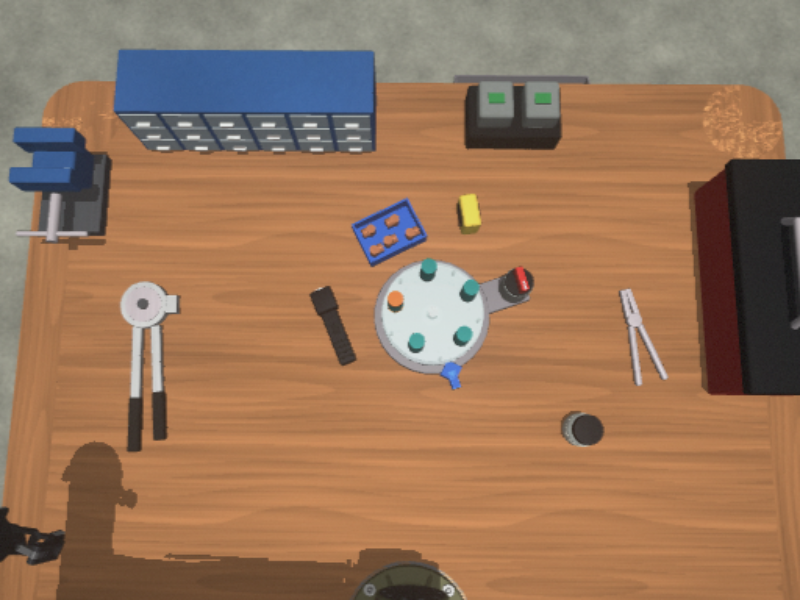

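View pics/s0.png

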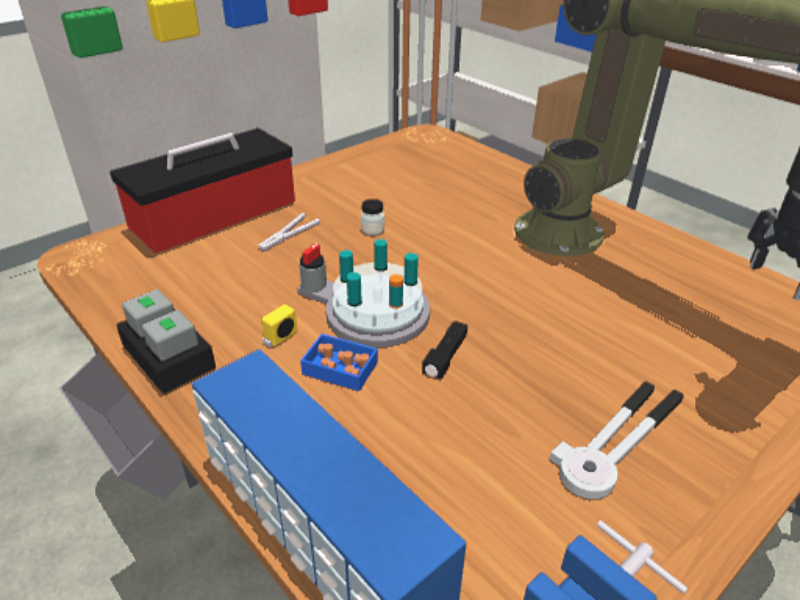

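The top view shows the carousel centred near (432,315), the orange cap at (396,300), the blue pointer at (452,375), and the red knob at (518,282) on its turret. The scene view agrees. Next I measure them.

```bash
cat > h.py <<'E'
import cv2,numpy as np
def ray(c,uv,z):
    d=c["R"].T@np.linalg.solve(c["K"],[uv[0],uv[1],1]);o=-c["R"].T@c["t"]
    return o+d*(z-o[2])/d[2]
def proj(c,X):
    p=c["K"]@(c["R"]@np.asarray(X)+c["t"]);return p[:2]/p[2]
def tri(c1,u1,c2,u2):
    P=[c["K"]@np.c_[c["R"],c["t"]] for c in(c1,c2)]
    X=cv2.triangulatePoints(P[0],P[1],np.array(u1,float).reshape(2,1),np.array(u2,float).reshape(2,1))[:,0];return X[:3]/X[3]
HS=dict(orange=((6,170,120),(14,255,255)),teal=((82,120,40),(98,255,255)),red=((0,190,90),(4,255,255)),blue=((104,150,60),(118,255,255)))
def blobs(c,col,roi,amin=15):
    h=cv2.cvtColor(np.ascontiguousarray(c["image"]),cv2.COLOR_RGB2HSV)
    m=cv2.inRange(h,*HS[col]);k=np.zeros_like(m);x0,y0,x1,y1=roi;k[y0:y1,x0:x1]=m[y0:y1,x0:x1]
    n,l,st,ce=cv2.connectedComponentsWithStats(k)
    return [(ce[i],st[i,4],np.argwhere(l==i)[:,::-1]) for i in range(1,n) if st[i,4]>=amin]
E
python3 - <<'E'
from cell import bot
from h import *
t=bot.camera("top");s=bot.camera("scene")
roi=dict(top=(235,160,345,255),scene=(185,150,280,205))
for n,c in(("top",t),("scene",s)):
  for col in HS:
    for ce,a,p in blobs(c,col,roi[n],6):
        z={"orange":.135,"teal":.125,"red":.111,"blue":.024}[col]
        r=cv2.minAreaRect(p.astype(np.float32))
        print(n,col,ce.round(1),a,ray(c,ce,z).round(3),p.min(0),p.max(0),np.round(r[1],1),round(r[2]))
E
```

```text
top teal [273.9 170. ] 68 [ 0.633 -0.03   0.125] [270 166] [278 174] [8. 8.] 90
top teal [301.  183.7] 69 [ 0.595 -0.103  0.125] [297 179] [305 188] [8.5 8.5] 45
top teal [296.4 213.4] 67 [ 0.513 -0.09   0.125] [292 209] [300 218] [8.5 8.5] 45
top teal [266.1 217.9] 68 [ 0.5   -0.008  0.125] [262 213] [270 222] [8.5 8.5] 45
top blue [242.4 163. ] 46 [0.678 0.06  0.024] [235 160] [252 167] [ 7. 17.] 90
top blue [287.6 235.9] 61 [ 0.461 -0.075  0.024] [283 232] [293 241] [8.5 9.4] 27
top blue [290.7 244.3] 27 [ 0.436 -0.083  0.024] [288 240] [293 248] [7.3 3.8] 72
scene orange [253.3 180.5] 27 [0.584 0.039 0.135] [249 178] [257 182] [8.3 3.7] 7
scene teal [243.1 162.8] 134 [ 0.535 -0.067  0.125] [240 154] [247 172] [18.  7.] 90
scene teal [224.  177.4] 299 [ 0.632 -0.042  0.125] [217 161] [230 195] [34.6 12.1] 86
scene teal [262.5 171.9] 150 [0.522 0.012 0.125] [259 162] [266 181] [19.  7.] 90
scene teal [252.9 189. ] 101 [0.604 0.06  0.125] [249 183] [257 195] [12.  8.] 90
scene red [198.4 162.6] 83 [ 0.632 -0.179  0.111] [194 157] [204 168] [ 7.6 13.2] 53
```

Run:
```python
from cell import bot
from h import *
from scipy.optimize import least_squares
t=bot.camera("top")
HS["orange"]=((3,150,120),(18,255,255))
HS["red"]=((0,150,90),(6,255,255))
T=[ray(t,ce,.135)[:2] for ce,a,p in blobs(t,"teal",(235,160,345,255),40)]
for ce,a,p in blobs(t,"orange",(245,180,262,200),10): print("or",ce,a,ray(t,ce,.135)); O=ray(t,ce,.135)[:2]
for ce,a,p in blobs(t,"red",(318,162,350,196),10):
    W=np.array([ray(t,q,.111)[:2] for q in p]);e,v=np.linalg.eigh(np.cov(W.T));print("red",ce,a,W.mean(0),np.sqrt(12*e),np.degrees(np.arctan2(v[1,1],v[0,1])))
    print(p.min(0),p.max(0))
print(np.round(T,4))
P=np.array([O]+T)
f=least_squares(lambda q:np.linalg.norm(P-q[:2],axis=1)-q[2],[.57,-.04,.07]);print(f.x,f.fun)
c=P.mean(0);print("mean",c)
print(np.degrees(np.arctan2(*(P-c).T[::-1])))
B=np.vstack([p for ce,a,p in blobs(t,"blue",(270,225,320,260),10)])
W=np.array([ray(t,q,.024)[:2] for q in B]);d=W-c;r=np.linalg.norm(d,axis=1)
print("blue az",np.degrees(np.arctan2(*d.mean(0)[::-1])),r.min(),r.max(),[round(np.degrees(np.arctan2(*d[i][::-1])),1) for i in r.argsort()[-6:]])
im=cv2.cvtColor(t["image"],cv2.COLOR_RGB2BGR)[150:260,225:355];cv2.imwrite("pics/c1.png",cv2.resize(im,None,fx=5,fy=5,interpolation=cv2.INTER_CUBIC))
```

```text
or [252.48484848 190.98484848] 66 [0.57195056 0.02881274 0.135     ]
red [333.125  177.7875] 80 [ 0.6154254  -0.19412721] [0.01772883 0.04440553] -167.03786726293947
[329 171] [338 186]
[[ 0.6304 -0.0291]
 [ 0.5933 -0.1025]
 [ 0.512  -0.089 ]
 [ 0.4991 -0.0081]]
[ 0.56149263 -0.04007733  0.06982731] [-1.47970268e-04 -3.05287750e-05  1.95421240e-04 -2.87356291e-04
  2.70434095e-04]
mean [ 0.56135715 -0.03997551]
[  81.24521011    8.93363067  -62.93658328 -135.19563538  152.92223578]
blue az -161.02142163963754 0.09526426156140004 0.14185200820044233 [np.float64(-160.1), np.float64(-162.7), np.float64(-159.0), np.float64(-161.6), np.float64(-160.5), np.float64(-159.4)]
```

View pics/c1.png

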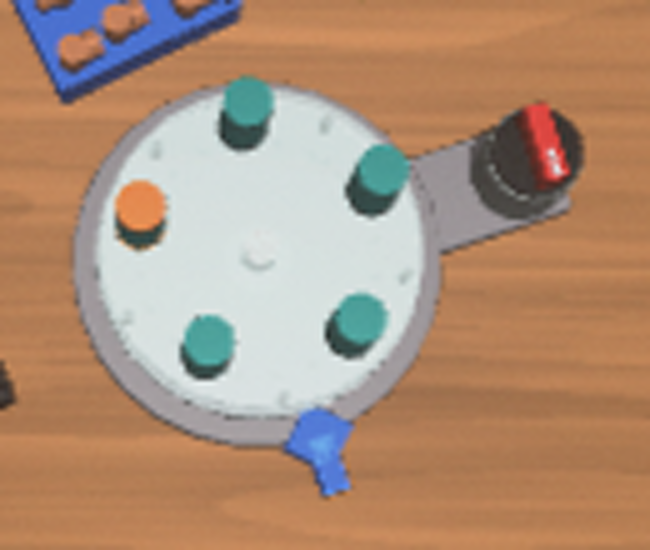

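Axis at (0.5615, -0.040), with a circle fit residual of 0.3 mm. Stand yaw is about 19.4°: the blue pointer gives 19.4° and the turret 19.3°. The knob is at (0.616, -0.1955) with its bar at az 13°, so about 0.11 rad. Orange is at az 81.2° and has to go 118° CCW.

```bash
cat > g.py <<'E'
import sys,numpy as np
from cell import bot
from h import *
C=np.array([.5615,-.0400]);
def rel(s,X,az):
    R=s["eef_rot"];d=R.T@(np.array(X)-s["ee_pos"])/.3
    a=np.degrees(np.arctan2(R[1,0],R[0,0]));sp=-((az-a+180)%360-180)
    return np.r_[d,np.radians(sp)/1.5].round(3)
if __name__=="__main__":
    s=bot.read_state();v=list(map(float,sys.argv[1:]))
    print(s["time_s"],s["ee_pos"].round(4),"az",np.degrees(np.arctan2(s["eef_rot"][1,0],s["eef_rot"][0,0])).round(1),"F",s["wrist_force"].round(1),"T",s["ft_torque"].round(2),"w",round(s["width"],4))
    for i in range(0,len(v),4): print(v[i:i+4],rel(s,v[i:i+3],v[i+3]).tolist())
E
python3 g.py .616 -.1955 .2 13 .616 -.1955 .106 13
```

```text
0.25 [0.2078 0.5627 0.2495] az -20.3 F [-0.5 -0.3  0. ] T [ 0.05 -0.   -0.02] w 0.0852
[0.616, -0.1955, 0.2, 13.0] [2.152, 1.899, 0.167, -0.387]
[0.616, -0.1955, 0.106, 13.0] [2.152, 1.899, 0.48, -0.387]
```

Emit:
step_arm(
  steps=[
    {"dx": 0.09, "dy": 0.08},
    {"dx": 0.18, "dy": 0.16},
    {"dx": 0.27, "dy": 0.24},
    {"dx": 0.36, "dy": 0.32},
    {"dx": 0.45, "dy": 0.4},
    {"dx": 0.54, "dy": 0.48},
    {"dx": 0.63, "dy": 0.56},
    {"dx": 0.72, "dy": 0.63},
  ],
)

```text
$.steps[0]: bad value
```

Emit:
step_arm(
  steps=[
    {"dx": 0.09, "dy": 0.08},
    {"dx": 0.18, "dy": 0.16},
    {"dx": 0.27, "dy": 0.24},
    {"dx": 0.36, "dy": 0.32},
    {"dx": 0.45, "dy": 0.4},
    {"dx": 0.54, "dy": 0.48},
    {"dx": 0.63, "dy": 0.56},
    {"dx": 0.72, "dy": 0.63},
  ],
)

```text
$.steps[0]: bad value
```

```bash
python3 g.py .616 -.1955 .2 13 .616 -.1955 .106 13
```

```text
0.25 [0.2078 0.5627 0.2495] az -20.3 F [-0.5 -0.3  0. ] T [ 0.05 -0.   -0.02] w 0.0852
[0.616, -0.1955, 0.2, 13.0] [2.152, 1.899, 0.167, -0.387]
[0.616, -0.1955, 0.106, 13.0] [2.152, 1.899, 0.48, -0.387]
```

All five fields are required.

Emit:
step_arm(
  steps=[
    {"fingers": 0, "dx": 0.09, "dy": 0.08, "dz": 0, "spin": 0},
    {"fingers": 0, "dx": 0.18, "dy": 0.16, "dz": 0, "spin": 0},
    {"fingers": 0, "dx": 0.27, "dy": 0.24, "dz": 0, "spin": 0},
    {"fingers": 0, "dx": 0.36, "dy": 0.32, "dz": 0, "spin": 0},
    {"fingers": 0, "dx": 0.45, "dy": 0.4, "dz": 0, "spin": 0},
    {"fingers": 0, "dx": 0.54, "dy": 0.48, "dz": 0, "spin": 0},
    {"fingers": 0, "dx": 0.63, "dy": 0.56, "dz": 0, "spin": 0},
    {"fingers": 0, "dx": 0.72, "dy": 0.63, "dz": 0, "spin": 0},
  ],
)

```text
time_s: 1.05
ee_pos: [0.3453, 0.3092, 0.2502]
eef_rot: [[0.938, -0.346, 0.0], [-0.346, -0.938, 0.001], [0.0, -0.001, -1.0]]
wrist_force: [0.7, 1.3, 0.7]
width: 0.0851
```

Emit:
step_arm(
  steps=[
    {"fingers": 0, "dx": 0.09, "dy": 0.08, "dz": 0, "spin": 0},
    {"fingers": 0, "dx": 0.18, "dy": 0.16, "dz": 0, "spin": 0},
    {"fingers": 0, "dx": 0.27, "dy": 0.24, "dz": 0, "spin": 0},
    {"fingers": 0, "dx": 0.36, "dy": 0.32, "dz": 0, "spin": 0},
    {"fingers": 0, "dx": 0.45, "dy": 0.4, "dz": 0, "spin": 0},
    {"fingers": 0, "dx": 0.54, "dy": 0.48, "dz": 0, "spin": 0},
    {"fingers": 0, "dx": 0.63, "dy": 0.56, "dz": 0, "spin": 0},
    {"fingers": 0, "dx": 0.72, "dy": 0.63, "dz": 0, "spin": 0},
  ],
)

```text
time_s: 1.85
ee_pos: [0.4825, 0.057, 0.2503]
eef_rot: [[0.938, -0.347, 0.001], [-0.347, -0.938, 0.0], [0.0, -0.0, -1.0]]
wrist_force: [0.2, 0.3, -0.2]
width: 0.0858
```

```bash
python3 g.py .616 -.1955 .2 13 .616 -.1955 .106 13
```

```text
1.85 [0.4825 0.057  0.2503] az -20.3 F [ 0.2  0.3 -0.2] T [ 0.02 -0.07  0.02] w 0.0858
[0.616, -0.1955, 0.2, 13.0] [0.709, 0.635, 0.168, -0.387]
[0.616, -0.1955, 0.106, 13.0] [0.709, 0.635, 0.481, -0.387]
```

Emit:
step_arm(
  steps=[
    {"fingers": 0, "dx": 0.1, "dy": 0.09, "dz": 0, "spin": -0.06},
    {"fingers": 0, "dx": 0.2, "dy": 0.18, "dz": 0, "spin": -0.12},
    {"fingers": 0, "dx": 0.31, "dy": 0.28, "dz": 0, "spin": -0.18},
    {"fingers": 0, "dx": 0.42, "dy": 0.38, "dz": 0.02, "spin": -0.24},
    {"fingers": 0, "dx": 0.53, "dy": 0.48, "dz": 0.06, "spin": -0.3},
    {"fingers": 0, "dx": 0.64, "dy": 0.57, "dz": 0.1, "spin": -0.36},
    {"fingers": 0, "dx": 0.709, "dy": 0.635, "dz": 0.14, "spin": -0.387},
    {"fingers": 0, "dx": 0.709, "dy": 0.635, "dz": 0.168, "spin": -0.387},
  ],
)

```text
time_s: 2.65
ee_pos: [0.6157, -0.1968, 0.1967]
eef_rot: [[0.975, 0.222, -0.004], [0.222, -0.975, -0.0], [-0.004, -0.001, -1.0]]
wrist_force: [-0.6, 0.2, -0.9]
width: 0.0853
```

```bash
python3 g.py .616 -.1955 .106 13
python3 - <<'E'
from cell import bot
import cv2
im=cv2.cvtColor(bot.camera("scene")["image"],cv2.COLOR_RGB2BGR)[90:220,140:290];cv2.imwrite("pics/c2.png",cv2.resize(im,None,fx=4,fy=4,interpolation=cv2.INTER_CUBIC))
E
```

```text
2.65 [ 0.6157 -0.1968  0.1967] az 12.8 F [-0.6  0.2 -0.9] T [0.08 0.07 0.01] w 0.0853
[0.616, -0.1955, 0.106, 13.0] [0.003, -0.004, 0.302, -0.002]
```

View pics/c2.png

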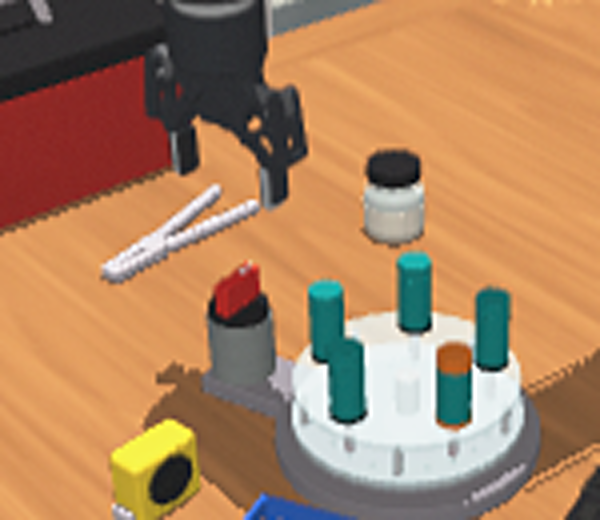

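The open gripper stands over the red knob, jaws straddling the bar. I descend, settle, then close.

Emit:
step_arm(
  steps=[
    {"fingers": 0, "dx": 0, "dy": 0, "dz": 0.08, "spin": 0},
    {"fingers": 0, "dx": 0, "dy": 0, "dz": 0.16, "spin": 0},
    {"fingers": 0, "dx": 0, "dy": 0, "dz": 0.24, "spin": 0},
    {"fingers": 0, "dx": 0, "dy": 0, "dz": 0.28, "spin": 0},
    {"fingers": 0, "dx": 0, "dy": 0, "dz": 0.31, "spin": 0},
    {"fingers": 0, "dx": 0, "dy": 0, "dz": 0.31, "spin": 0},
    {"fingers": 0, "dx": 0, "dy": 0, "dz": 0.31, "spin": 0},
    {"fingers": 100, "dx": 0, "dy": 0, "dz": 0.31, "spin": 0},
  ],
)

```text
time_s: 3.5
ee_pos: [0.6163, -0.1939, 0.1082]
eef_rot: [[0.974, 0.225, 0.002], [0.225, -0.974, -0.001], [0.002, 0.001, -1.0]]
wrist_force: [0.2, 0.3, 0.1]
width: 0.0734
```

Emit:
step_arm(
  steps=[
    {"fingers": 140, "dx": 0, "dy": 0, "dz": 0, "spin": 0},
    {"fingers": 160, "dx": 0, "dy": 0, "dz": 0, "spin": 0},
    {"fingers": 180, "dx": 0, "dy": 0, "dz": 0, "spin": 0},
    {"fingers": 200, "dx": 0, "dy": 0, "dz": 0, "spin": 0},
    {"fingers": 220, "dx": 0, "dy": 0, "dz": 0, "spin": 0},
    {"fingers": 255, "dx": 0, "dy": 0, "dz": 0, "spin": 0},
    {"fingers": 255, "dx": 0, "dy": 0, "dz": 0, "spin": 0},
    {"fingers": 255, "dx": 0, "dy": 0, "dz": 0, "spin": 0},
  ],
)

```text
time_s: 4.3
ee_pos: [0.6161, -0.1967, 0.1075]
eef_rot: [[0.975, 0.223, 0.002], [0.223, -0.975, -0.004], [0.001, 0.005, -1.0]]
wrist_force: [3.7, -9.9, -2.1]
width: 0.013
```

```bash
python3 g.py .616 -.1955 .106 13
```

```text
4.3 [ 0.6161 -0.1967  0.1075] az 12.9 F [ 3.7 -9.9 -2.1] T [-3.43 -1.01 -0.01] w 0.013
[0.616, -0.1955, 0.106, 13.0] [0.001, -0.004, 0.005, -0.001]
```

Emit:
step_arm(
  steps=[
    {"fingers": 255, "dx": 0, "dy": 0, "dz": 0, "spin": 0.05},
    {"fingers": 255, "dx": 0, "dy": 0, "dz": 0, "spin": 0.1},
    {"fingers": 255, "dx": 0, "dy": 0, "dz": 0, "spin": 0.15},
    {"fingers": 255, "dx": 0, "dy": 0, "dz": 0, "spin": 0.2},
    {"fingers": 255, "dx": 0, "dy": 0, "dz": 0, "spin": 0.25},
    {"fingers": 255, "dx": 0, "dy": 0, "dz": 0, "spin": 0.3},
    {"fingers": 255, "dx": 0, "dy": 0, "dz": 0, "spin": 0.35},
    {"fingers": 255, "dx": 0, "dy": 0, "dz": 0, "spin": 0.4},
  ],
)

```text
time_s: 5.1
ee_pos: [0.6162, -0.196, 0.1075]
eef_rot: [[0.93, -0.369, 0.002], [-0.369, -0.93, -0.003], [0.003, 0.002, -1.0]]
wrist_force: [2.7, -8.3, -0.3]
width: 0.0124
```

Emit:
step_arm(
  steps=[
    {"fingers": 255, "dx": 0, "dy": 0, "dz": 0, "spin": 0.05},
    {"fingers": 255, "dx": 0, "dy": 0, "dz": 0, "spin": 0.1},
    {"fingers": 255, "dx": 0, "dy": 0, "dz": 0, "spin": 0.15},
    {"fingers": 255, "dx": 0, "dy": 0, "dz": 0, "spin": 0.2},
    {"fingers": 255, "dx": 0, "dy": 0, "dz": 0, "spin": 0.24},
    {"fingers": 255, "dx": 0, "dy": 0, "dz": 0, "spin": 0.27},
    {"fingers": 255, "dx": 0, "dy": 0, "dz": 0, "spin": 0.27},
    {"fingers": 255, "dx": 0, "dy": 0, "dz": 0, "spin": 0.27},
  ],
)

```text
time_s: 5.9
ee_pos: [0.6166, -0.1956, 0.1075]
eef_rot: [[0.711, -0.703, 0.003], [-0.703, -0.711, -0.003], [0.004, -0.0, -1.0]]
wrist_force: [3.6, -7.7, -0.9]
width: 0.0127
```

```bash
python3 g.py .616 -.1955 .2 -45
```

```text
5.9 [ 0.6166 -0.1956  0.1075] az -44.7 F [ 3.6 -7.7 -0.9] T [-2.17 -1.5  -0.08] w 0.0127
[0.616, -0.1955, 0.2, -45.0] [-0.0, 0.001, -0.308, 0.004]
```

Wrist az -44.7° puts the knob at about 1.12 rad if it followed. I release, rise and look.

Emit:
step_arm(
  steps=[
    {"fingers": 0, "dx": 0, "dy": 0, "dz": 0, "spin": 0},
    {"fingers": 0, "dx": 0, "dy": 0, "dz": 0, "spin": 0},
    {"fingers": 0, "dx": 0, "dy": 0, "dz": 0, "spin": 0},
    {"fingers": 0, "dx": 0, "dy": 0, "dz": -0.08, "spin": 0},
    {"fingers": 0, "dx": 0, "dy": 0, "dz": -0.18, "spin": 0},
    {"fingers": 0, "dx": 0, "dy": 0, "dz": -0.28, "spin": 0},
    {"fingers": 0, "dx": 0, "dy": 0, "dz": -0.31, "spin": 0},
    {"fingers": 0, "dx": 0, "dy": 0, "dz": -0.31, "spin": 0},
  ],
)

```text
time_s: 6.7
ee_pos: [0.6164, -0.1937, 0.2017]
eef_rot: [[0.712, -0.702, 0.004], [-0.702, -0.712, -0.0], [0.003, -0.002, -1.0]]
wrist_force: [-0.4, 0.3, -0.4]
width: 0.0852
```

```bash
python3 g.py .572 .029 .2 -99 .572 .029 .115 -99
python3 - <<'E'
from cell import bot
import cv2
im=cv2.cvtColor(bot.camera("scene")["image"],cv2.COLOR_RGB2BGR)[90:220,140:290];cv2.imwrite("pics/c3.png",cv2.resize(im,None,fx=4,fy=4,interpolation=cv2.INTER_CUBIC))
E
```

```text
6.7 [ 0.6164 -0.1937  0.2017] az -44.6 F [-0.4  0.3 -0.4] T [ 0.01 -0.04 -0.02] w 0.0852
[0.572, 0.029, 0.2, -99.0] [-0.626, -0.425, 0.005, 0.633]
[0.572, 0.029, 0.115, -99.0] [-0.627, -0.424, 0.288, 0.633]
```

View pics/c3.png

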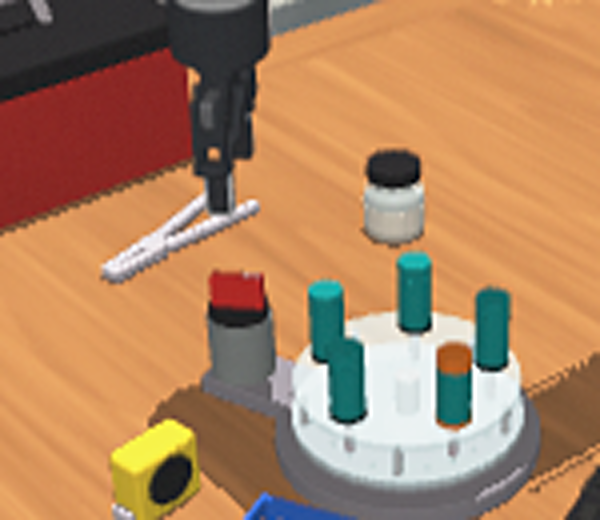

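The red bar now lies about broadside to this camera, so it has turned by roughly 58°, and the carousel hasn't moved. Next I go above the orange driver.

Emit:
step_arm(
  steps=[
    {"fingers": 0, "dx": -0.09, "dy": -0.06, "dz": 0, "spin": 0.08},
    {"fingers": 0, "dx": -0.18, "dy": -0.12, "dz": 0, "spin": 0.16},
    {"fingers": 0, "dx": -0.27, "dy": -0.18, "dz": 0, "spin": 0.25},
    {"fingers": 0, "dx": -0.37, "dy": -0.25, "dz": 0, "spin": 0.34},
    {"fingers": 0, "dx": -0.47, "dy": -0.32, "dz": 0, "spin": 0.43},
    {"fingers": 0, "dx": -0.57, "dy": -0.38, "dz": 0, "spin": 0.52},
    {"fingers": 0, "dx": -0.627, "dy": -0.425, "dz": 0, "spin": 0.6},
    {"fingers": 0, "dx": -0.627, "dy": -0.425, "dz": 0, "spin": 0.633},
  ],
)

```text
time_s: 7.55
ee_pos: [0.5701, 0.0316, 0.1974]
eef_rot: [[-0.157, -0.988, -0.003], [-0.988, 0.157, -0.0], [0.0, 0.003, -1.0]]
wrist_force: [0.4, -0.0, -0.1]
width: 0.0852
```

```bash
python3 g.py .572 .029 .115 -99
python3 - <<'E'
from cell import bot
from h import *
t=bot.camera("top");HS["red"]=((0,150,90),(6,255,255))
for ce,a,p in blobs(t,"red",(315,160,355,200),10):
    W=np.array([ray(t,q,.111)[:2] for q in p]);e,v=np.linalg.eigh(np.cov(W.T));print("red",a,W.mean(0),np.sqrt(12*e),np.degrees(np.arctan2(v[1,1],v[0,1])))
E
```

```text
7.55 [0.5701 0.0316 0.1974] az -99.0 F [ 0.4 -0.  -0.1] T [-0.05 -0.04  0.01] w 0.0852
[0.572, 0.029, 0.115, -99.0] [0.008, -0.008, 0.275, -0.0]
red 70 [ 0.61645421 -0.19694095] [0.01673525 0.04386538] 135.63760899917332
```

The bar is at az -44.4°, so the knob is at 1.11 rad and clicked. I descend on the orange driver and grip it.

Emit:
step_arm(
  steps=[
    {"fingers": 0, "dx": 0.004, "dy": -0.004, "dz": 0.06, "spin": 0},
    {"fingers": 0, "dx": 0.004, "dy": -0.004, "dz": 0.12, "spin": 0},
    {"fingers": 0, "dx": 0.004, "dy": -0.004, "dz": 0.18, "spin": 0},
    {"fingers": 0, "dx": 0.004, "dy": -0.004, "dz": 0.24, "spin": 0},
    {"fingers": 0, "dx": 0.004, "dy": -0.004, "dz": 0.28, "spin": 0},
    {"fingers": 0, "dx": 0.004, "dy": -0.004, "dz": 0.28, "spin": 0},
    {"fingers": 60, "dx": 0.004, "dy": -0.004, "dz": 0.28, "spin": 0},
    {"fingers": 100, "dx": 0.004, "dy": -0.004, "dz": 0.28, "spin": 0},
  ],
)

```text
time_s: 8.4
ee_pos: [0.5727, 0.0276, 0.1167]
eef_rot: [[-0.156, -0.988, 0.002], [-0.988, 0.156, 0.0], [-0.0, -0.002, -1.0]]
wrist_force: [-0.4, 1.0, 1.1]
width: 0.0592
```

Emit:
step_arm(
  steps=[
    {"fingers": 120, "dx": 0, "dy": 0, "dz": 0, "spin": 0},
    {"fingers": 140, "dx": 0, "dy": 0, "dz": 0, "spin": 0},
    {"fingers": 150, "dx": 0, "dy": 0, "dz": 0, "spin": 0},
    {"fingers": 160, "dx": 0, "dy": 0, "dz": 0, "spin": 0},
    {"fingers": 180, "dx": 0, "dy": 0, "dz": 0, "spin": 0},
    {"fingers": 255, "dx": 0, "dy": 0, "dz": 0, "spin": 0},
    {"fingers": 255, "dx": 0, "dy": 0, "dz": 0, "spin": 0},
    {"fingers": 255, "dx": 0, "dy": 0, "dz": 0, "spin": 0},
  ],
)

```text
time_s: 9.2
ee_pos: [0.5725, 0.0277, 0.1162]
eef_rot: [[-0.156, -0.988, 0.001], [-0.988, 0.156, 0.0], [-0.0, -0.001, -1.0]]
wrist_force: [0.9, 1.4, 4.1]
width: 0.0267
```

Run:
```python
from g import *
s=bot.read_state();p=s["ee_pos"];R=s["eef_rot"]
az=np.degrees(np.arctan2(R[1,0],R[0,0]));print(p,az,s["wrist_force"],s["width"])
d=p[:2]-C;th=np.degrees(np.arctan2(d[1],d[0]));print("th",th,np.linalg.norm(d))
for k in range(1,9):
    a=th+k*5;X=np.r_[C+.07*np.array([np.cos(np.radians(a)),np.sin(np.radians(a))]),p[2]];print(k*5,rel(s,X,az+k*5).tolist())
```

```text
[0.57254879 0.02773187 0.11619451] -98.9834196379141 [0.88605298 1.36201268 4.14535517] 0.02665330023051638
th 80.73520903194604 0.0686271248764407
5 [-0.004, 0.02, -0.0, -0.058]
10 [-0.001, 0.041, -0.0, -0.116]
15 [0.003, 0.06, -0.0, -0.175]
20 [0.009, 0.08, -0.0, -0.233]
25 [0.017, 0.099, -0.0, -0.291]
30 [0.026, 0.117, -0.0, -0.349]
35 [0.037, 0.134, -0.0, -0.407]
40 [0.049, 0.15, -0.0, -0.465]
```

Emit:
step_arm(
  steps=[
    {"fingers": 255, "dx": 0.001, "dy": 0.02, "dz": 0, "spin": -0.058},
    {"fingers": 255, "dx": 0.0035, "dy": 0.04, "dz": 0, "spin": -0.116},
    {"fingers": 255, "dx": 0.008, "dy": 0.059, "dz": 0, "spin": -0.175},
    {"fingers": 255, "dx": 0.014, "dy": 0.078, "dz": 0, "spin": -0.233},
    {"fingers": 255, "dx": 0.0215, "dy": 0.097, "dz": 0, "spin": -0.291},
    {"fingers": 255, "dx": 0.0305, "dy": 0.1145, "dz": 0, "spin": -0.349},
    {"fingers": 255, "dx": 0.0415, "dy": 0.131, "dz": 0, "spin": -0.407},
    {"fingers": 255, "dx": 0.0535, "dy": 0.147, "dz": 0, "spin": -0.465},
  ],
)

```text
time_s: 10.0
ee_pos: [0.5264, 0.0173, 0.1162]
eef_rot: [[0.517, -0.856, 0.001], [-0.856, -0.517, -0.002], [0.002, 0.0, -1.0]]
wrist_force: [2.5, -6.6, 1.6]
width: 0.0268
```

```bash
cat > a.py <<'E'
from g import *
s=bot.read_state();p=s["ee_pos"];R=s["eef_rot"]
az=np.degrees(np.arctan2(R[1,0],R[0,0]));d=p[:2]-C;print(s["time_s"],p.round(4),"az",az,"th",np.degrees(np.arctan2(d[1],d[0]))%360,np.linalg.norm(d),"F",s["wrist_force"].round(1),"T",s["ft_torque"].round(2),s["width"])
X=np.r_[C+.07*np.array([np.cos(np.radians(199.4)),np.sin(np.radians(199.4))]),.116];print("to go",rel(s,X,19.4).tolist())
E
python3 a.py
```

```text
10.0 [0.5264 0.0173 0.1162] az -58.871799236126954 th 121.51037775636314 0.06725187788756826 F [ 2.5 -6.6  1.6] T [-2.   -1.2  -0.07] 0.02682618223578465
to go [0.177, 0.227, 0.001, -0.911]
```

Turning freely: th is 121° and the force is small.

Emit:
step_arm(
  steps=[
    {"fingers": 255, "dx": 0.001, "dy": 0.02, "dz": 0, "spin": -0.058},
    {"fingers": 255, "dx": 0.003, "dy": 0.04, "dz": 0, "spin": -0.116},
    {"fingers": 255, "dx": 0.007, "dy": 0.059, "dz": 0, "spin": -0.175},
    {"fingers": 255, "dx": 0.013, "dy": 0.078, "dz": 0, "spin": -0.233},
    {"fingers": 255, "dx": 0.0205, "dy": 0.097, "dz": 0, "spin": -0.291},
    {"fingers": 255, "dx": 0.0295, "dy": 0.1145, "dz": 0, "spin": -0.349},
    {"fingers": 255, "dx": 0.0405, "dy": 0.131, "dz": 0, "spin": -0.407},
    {"fingers": 255, "dx": 0.0525, "dy": 0.147, "dz": 0, "spin": -0.465},
  ],
)

```text
time_s: 10.8
ee_pos: [0.4979, -0.0197, 0.1162]
eef_rot: [[0.946, -0.325, 0.004], [-0.325, -0.946, -0.003], [0.005, 0.002, -1.0]]
wrist_force: [11.9, -10.4, -4.0]
width: 0.0268
```

```bash
python3 a.py
```

```text
10.8 [ 0.4979 -0.0197  0.1162] az -18.984179553882694 th 162.2905112046418 0.06679454011560262 F [ 11.9 -10.4  -4. ] T [-3.16 -3.94 -0.52] 0.026832284814910456
to go [0.04, 0.14, 0.001, -0.447]
```

Emit:
step_arm(
  steps=[
    {"fingers": 255, "dx": 0, "dy": 0.024, "dz": 0, "spin": -0.07},
    {"fingers": 255, "dx": 0.0015, "dy": 0.047, "dz": 0, "spin": -0.14},
    {"fingers": 255, "dx": 0.006, "dy": 0.07, "dz": 0, "spin": -0.209},
    {"fingers": 255, "dx": 0.014, "dy": 0.092, "dz": 0, "spin": -0.279},
    {"fingers": 255, "dx": 0.023, "dy": 0.113, "dz": 0, "spin": -0.349},
    {"fingers": 255, "dx": 0.035, "dy": 0.133, "dz": 0, "spin": -0.419},
    {"fingers": 255, "dx": 0.04, "dy": 0.14, "dz": 0, "spin": -0.447},
    {"fingers": 255, "dx": 0.04, "dy": 0.14, "dz": 0, "spin": -0.447},
  ],
)

```text
time_s: 11.6
ee_pos: [0.4973, -0.0621, 0.1162]
eef_rot: [[0.944, 0.33, 0.008], [0.33, -0.944, -0.001], [0.007, 0.003, -1.0]]
wrist_force: [19.0, -6.8, -6.2]
width: 0.0264
```

```bash
python3 a.py
cat > l.py <<'E'
from cell import bot
from h import *
t=bot.camera("top");P=[ray(t,ce,.135)[:2] for ce,a,p in blobs(t,"teal",(235,160,345,255),20)];print(np.round(P,4))
C=np.array([.5615,-.04])
for q in P: d=q-C;print(np.degrees(np.arctan2(d[1],d[0]))%72,np.linalg.norm(d))
print("want",199.4%72)
E
python3 l.py
python3 - <<'E'
from cell import bot
import cv2,numpy as np
a=[cv2.cvtColor(bot.camera(n)["image"],cv2.COLOR_RGB2BGR)[y:y+150,x:x+130] for n,x,y in(("top",225,130),("scene",170,80))]
cv2.imwrite("pics/c4.png",cv2.resize(np.hstack(a),None,fx=3,fy=3,interpolation=cv2.INTER_CUBIC))
E
```

```text
11.6 [ 0.4973 -0.0621  0.1162] az 19.27439133150488 th 199.0167429239877 0.06789026204553433 F [19.  -6.8 -6.2] T [-1.89 -5.7  -0.83] 0.026416936990830798
to go [-0.007, 0.002, 0.001, -0.001]
[[ 0.6279 -0.0617]
 [ 0.6023  0.0166]]
53.87062698499242 0.06985407721938544
54.178593834449735 0.06977936304178221
want 55.400000000000006
```

View pics/c4.png

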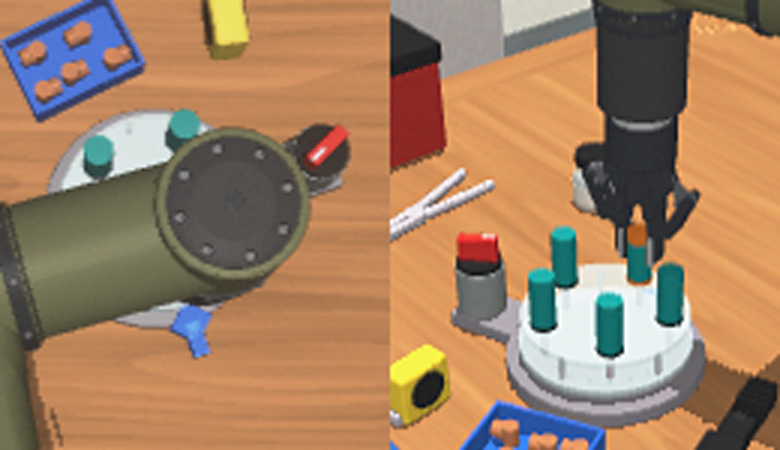

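The orange driver stands near the front and the knob is still turned. The visible handles read 54.0°, where 55.4° is wanted, so it is 1.4° short. There is some grip stress too, so I release, re-centre and regrip.

Emit:
step_arm(
  steps=[
    {"fingers": 100, "dx": 0, "dy": 0, "dz": 0, "spin": 0},
    {"fingers": 100, "dx": 0, "dy": 0, "dz": 0, "spin": 0},
    {"fingers": 100, "dx": 0, "dy": 0, "dz": 0, "spin": 0},
    {"fingers": 100, "dx": 0, "dy": 0, "dz": 0, "spin": 0},
    {"fingers": 100, "dx": 0, "dy": 0, "dz": 0, "spin": 0},
    {"fingers": 100, "dx": 0, "dy": 0, "dz": 0, "spin": 0},
    {"fingers": 100, "dx": 0, "dy": 0, "dz": 0, "spin": 0},
    {"fingers": 100, "dx": 0, "dy": 0, "dz": 0, "spin": 0},
  ],
)

```text
time_s: 12.55
ee_pos: [0.4941, -0.0611, 0.1157]
eef_rot: [[0.944, 0.331, 0.0], [0.331, -0.944, -0.0], [-0.0, 0.0, -1.0]]
wrist_force: [-0.2, 0.4, -0.0]
width: 0.0521
```

```bash
python3 a.py;python3 l.py
```

```text
12.55 [ 0.4941 -0.0611  0.1157] az 19.349059712127982 th 197.38136472594547 0.07067409656027555 F [-0.2  0.4 -0. ] T [ 0.02  0.04 -0.04] 0.05214738003534928
to go [0.002, 0.008, -0.001, -0.001]
[[ 0.6275 -0.0621]
 [ 0.6029  0.0158]]
53.47914270100209 0.06957771933811938
53.44955335008487 0.06951608775381786
want 55.400000000000006
```

Emit:
step_arm(
  steps=[
    {"fingers": 100, "dx": 0.002, "dy": 0.008, "dz": 0, "spin": 0},
    {"fingers": 110, "dx": 0.002, "dy": 0.008, "dz": 0, "spin": 0},
    {"fingers": 130, "dx": 0.002, "dy": 0.008, "dz": 0, "spin": 0},
    {"fingers": 150, "dx": 0.002, "dy": 0.008, "dz": 0, "spin": 0},
    {"fingers": 165, "dx": 0.002, "dy": 0.008, "dz": 0, "spin": 0},
    {"fingers": 180, "dx": 0.002, "dy": 0.008, "dz": 0, "spin": 0},
    {"fingers": 255, "dx": 0.002, "dy": 0.008, "dz": 0, "spin": 0},
    {"fingers": 255, "dx": 0.002, "dy": 0.008, "dz": 0, "spin": 0},
  ],
)

```text
time_s: 13.4
ee_pos: [0.4954, -0.0632, 0.1158]
eef_rot: [[0.943, 0.331, 0.0], [0.331, -0.943, -0.0], [0.0, 0.0, -1.0]]
wrist_force: [-1.8, 0.3, 2.0]
width: 0.027
```

```bash
python3 a.py;python3 l.py
```

```text
13.4 [ 0.4954 -0.0632  0.1158] az 19.35346353119005 th 199.3659567640064 0.07003320738919767 F [-1.8  0.3  2. ] T [0.09 0.45 0.11] 0.026953766323821897
to go [0.0, 0.0, -0.001, -0.001]
[[ 0.6281 -0.0617]
 [ 0.6022  0.0164]]
53.9085662301456 0.07001420459727899
54.183497576958196 0.06959244636330977
want 55.400000000000006
```

Run:
```python
from cell import bot
from h import *
from scipy.optimize import minimize_scalar
t=bot.camera("top");s=bot.camera("scene")
for ce,a,p in blobs(t,"teal",(235,160,345,255),20): print("top",ce,a,p.min(0),p.max(0))
C=np.array([.5615,-.04])
s0=dict(s);s0["image"]=cv2.imread("pics/scene0.png")[...,::-1]
for nm,c in(("before",s0),("now",s)):
  for col in("teal","orange"):
    for ce,a,p in blobs(c,col,(195,120,285,215),12):
      # left/right edge midline of upper rows -> azimuth using z=.12 at r=.07
      q=p[p[:,1]<p[:,1].min()+8];u=[(q[q[:,1]==v,0].min()+q[q[:,1]==v,0].max())/2 for v in np.unique(q[:,1])[2:7]]
      for th in range(360):pass
      def X(th,z=.12):return np.r_[C+.07*np.array([np.cos(th),np.sin(th)]),z]
      best=[(abs(proj(c,X(np.radians(h)))[0]-np.mean(u))+ .3*abs(proj(c,X(np.radians(h),.135))[1]-p[:,1].min()-2),h) for h in np.arange(0,360,.25)]
      print(nm,col,a,p.min(0),p.max(0),np.mean(u) if u else None,min(best)[1],min(best)[1]%72)
for az in(81.2,199.4,198.05):
    X=np.r_[C+.07*np.array([np.cos(np.radians(az)),np.sin(np.radians(az))]),.13];print(az,proj(s,X).round(2))
im=cv2.cvtColor(s["image"],cv2.COLOR_RGB2BGR)[145:205,190:270];cv2.imwrite("pics/c5.png",cv2.resize(im,None,fx=9,fy=9,interpolation=cv2.INTER_NEAREST))
im=cv2.cvtColor(t["image"],cv2.COLOR_RGB2BGR)[160:190,245:305];cv2.imwrite("pics/c6.png",cv2.resize(im,None,fx=12,fy=12,interpolation=cv2.INTER_NEAREST))
```

```text
top [285.93939394 171.03030303] 66 [282 167] [290 175]
top [257.13888889 180.04166667] 72 [253 176] [261 184]
before teal 134 [240 154] [247 172] 243.1 227.75 11.75
before teal 298 [217 161] [230 194] 221.2 302.75 14.75
before teal 150 [259 162] [266 181] 262.5 162.0 18.0
before teal 101 [249 183] [257 195] 253.0 78.0 6.0
before orange 27 [249 178] [257 182] 253.5 79.5 7.5
now teal 307 [216 156] [231 190] 227.5 273.0 57.0
now teal 75 [249 161] [256 173] 251.5 204.5 60.5
now teal 153 [259 168] [267 187] 263.3 119.5 47.5
now teal 171 [239 178] [247 198] 242.9 51.75 51.75
now orange 41 [249 154] [255 161] 251.8 203.5 59.5
81.2 [254.12 179.03]
199.4 [253.19 157.67]
198.05 [253.63 157.81]
```

View pics/c6.png

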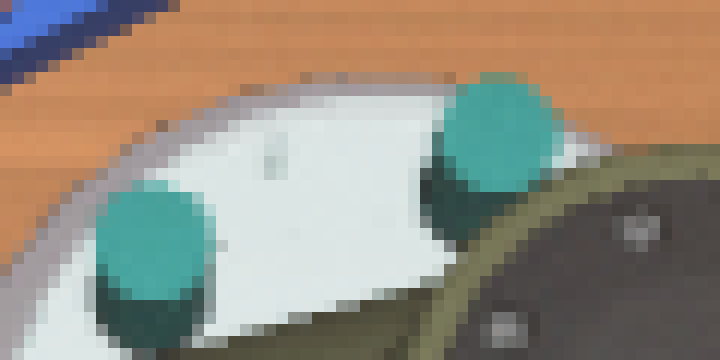

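Both far caps are fully visible and intact in the top view, at pixels (257,180) and (286,171). I cross-check with the scene camera, bias-corrected against the first picture.

Run:
```python
from cell import bot
from h import *
s=bot.camera("scene");C=np.array([.5615,-.04])
s0=dict(s);s0["image"]=cv2.imread("pics/scene0.png")[...,::-1]
def pu(az,z=.125):return proj(s,np.r_[C+.07*np.array([np.cos(np.radians(az)),np.sin(np.radians(az))]),z])
def obs(c):
    return [(np.mean([(r.min()+r.max())/2 for r in [p[p[:,1]==v,0] for v in np.unique(p[:,1])[2:9]]]),p[:,1].min(),p[:,0].max()-p[:,0].min()) for ce,a,p in blobs(c,"teal",(195,120,285,215),12)]
print("before",obs(s0));print([pu(9.0+72*k).round(2).tolist() for k in range(5)])
print("now",obs(s))
for y in(54.05,55.4):print(y,[pu(y+72*k).round(2).tolist() for k in range(5)])
# blue pointer azimuth, both cameras
t=bot.camera("top");t["image"]=cv2.imread("pics/top0.png")[...,::-1]
h=cv2.cvtColor(np.ascontiguousarray(t["image"]),cv2.COLOR_RGB2HSV)
g=cv2.inRange(h,(110,10,90),(175,60,190));k=np.zeros_like(g);k[155:250,230:312]=g[155:250,230:312]
# stand ring outer circle (z=.02): radial extents of grey mask
W=np.array([ray(t,q,.02)[:2] for q in np.argwhere(k)[:,::-1]]);d=W-C;r=np.hypot(*d.T);a=np.degrees(np.arctan2(d[:,1],d[:,0]))
E=[W[(a//15==b)][r[a//15==b].argmax()] for b in np.unique(a//15) if .1<r[a//15==b].max()<.12]
E=np.array(E);A=np.c_[2*E,np.ones(len(E))];x=np.linalg.lstsq(A,(E**2).sum(1),rcond=None)[0];print("ring",len(E),x[:2],np.sqrt(x[2]+x[:2]@x[:2]))
```

```text
before [(np.float64(243.07142857142858), np.int64(154), np.int64(7)), (np.float64(221.28571428571428), np.int64(161), np.int64(13)), (np.float64(262.5), np.int64(162), np.int64(7)), (np.float64(253.0), np.int64(183), np.int64(8))]
[[227.02, 179.15], [254.04, 180.4], [263.69, 166.51], [244.1, 157.43], [221.98, 164.63]]
now [(np.float64(227.5), np.int64(156), np.int64(15)), (np.float64(251.71428571428572), np.int64(161), np.int64(7)), (np.float64(263.14285714285717), np.int64(168), np.int64(8)), (np.float64(242.92857142857142), np.int64(178), np.int64(8))]
54.05 [[243.77, 182.34], [264.0, 172.32], [253.61, 159.11], [228.31, 160.15], [221.13, 174.2]]
55.4 [[244.32, 182.31], [264.1, 172.03], [253.18, 158.97], [227.91, 160.33], [221.32, 174.48]]
ring 17 [ 0.56110562 -0.04002844] 0.10728385640073955
```

The scene camera gives about 54.3° and the top view 54.05°. Relative to the stand, the carousel is therefore about 1.1° (1.3 mm) short. I nudge it while gripping.

Emit:
step_arm(
  steps=[
    {"fingers": 255, "dx": 0, "dy": 0.001, "dz": 0, "spin": -0.003},
    {"fingers": 255, "dx": 0, "dy": 0.002, "dz": 0, "spin": -0.006},
    {"fingers": 255, "dx": 0, "dy": 0.003, "dz": 0, "spin": -0.009},
    {"fingers": 255, "dx": 0, "dy": 0.004, "dz": 0, "spin": -0.012},
    {"fingers": 255, "dx": 0, "dy": 0.004, "dz": 0, "spin": -0.012},
    {"fingers": 255, "dx": 0, "dy": 0.004, "dz": 0, "spin": -0.012},
    {"fingers": 255, "dx": 0, "dy": 0.004, "dz": 0, "spin": -0.012},
    {"fingers": 255, "dx": 0, "dy": 0.004, "dz": 0, "spin": -0.012},
  ],
)

```text
time_s: 14.45
ee_pos: [0.4958, -0.0644, 0.1158]
eef_rot: [[0.937, 0.348, 0.0], [0.348, -0.937, -0.0], [-0.0, 0.0, -1.0]]
wrist_force: [-3.7, -0.1, 6.0]
width: 0.0267
```

```bash
python3 a.py;python3 l.py
```

```text
14.45 [ 0.4958 -0.0644  0.1158] az 20.379552154003626 th 200.3911770906034 0.07005157459575743 F [-3.7 -0.1  6. ] T [0.   1.07 0.09] 0.02669931447105601
to go [0.0, -0.004, -0.001, 0.011]
[[ 0.6278 -0.0605]
 [ 0.6016  0.0169]]
54.82655379300194 0.06942983583665584
54.848569324651464 0.06961085933769447
want 55.400000000000006
```

The camera is now 0.5° short and the TCP about 1° over, which brackets the target within about 1 mm. I check the knob and the bystanders, then hand in.

Run:
```python
from cell import bot
from h import *
t=bot.camera("top");HS["red"]=((0,150,90),(6,255,255))
for ce,a,p in blobs(t,"red",(315,160,355,200),10):
    W=np.array([ray(t,q,.111)[:2] for q in p]);e,v=np.linalg.eigh(np.cov(W.T));print("red",np.degrees(np.arctan2(v[1,1],v[0,1])))
d=cv2.absdiff(np.ascontiguousarray(t["image"][...,::-1]),cv2.imread("pics/top0.png")).max(2)
for n,(x0,y0,x1,y1) in dict(tray=(222,125,276,172),tape=(288,120,312,150),jar=(355,260,390,288),pliers=(390,180,430,248),bender=(74,175,118,292),torch=(195,180,230,235)).items(): print(n,(d[y0:y1,x0:x1]>40).sum())
print(bot.close_job())
```

```text
red 136.630244003645
tray 40
tape 0
jar 0
pliers 0
bender 3
torch 1047
the job is handed in; nothing more can be done
None
```

The brake is released and the orange-capped driver is gripped at the front, in line with the blue pointer to about 1 mm. I handed the job in at about 14.5 s with the gripper still closed on the handle.

- **Knob:** I turned it clockwise from about 0.11 to 1.1 rad, past the 0.8 click point, before touching the carousel. The last camera check still puts it at about 1.1 rad.
- **Carousel:** I turned it about 118° counter-clockwise with the wrist following, then re-gripped once to correct the position. The force reading at the end was about 7 N, and the highest I read between moves was about 21 N.
- **Alignment:** the two measures disagree slightly. The camera puts the driver about 0.5° short of the pointer, and the gripper position puts it about 1° past. I left it between the two.
- **Other things on the bench:** comparing first and last top pictures, the tape measure, jar, pliers and pipe bender show no change. The tray showed only a small difference (40 pixels), which I did not look into.
- **Torch not confirmed:** its patch of the picture changed a lot. That is most likely the arm covering it: the gripper never went down near it and I read no sign of contact. I did not verify that it stayed put.

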